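Take the canister off the hotplate

ROBOT

A 7-joint arm with a two-finger parallel gripper is mounted at the origin on a cart in front of the work surface, level with it; the furniture and walls round the work are solid. World frame = base frame: x ahead of the robot, y to its left, z up, the work surface at z = 0. Lengths are in m, angles in rad, forces in N, time in s.
With the tool pointing down it reaches from about 0.4 to 0.85 m from the base axis. Payload 10.4 kg.
Tool frame: the origin (TCP) lies on the centre line of the jaws, within the pads' length; the fingertips stand 17 mm ahead of it and the grasp point (between the pads) lies 2 mm behind it; z points along the fingers, y is the line along which they close (so a half turn about z gives the same grasp; the last joint's range is limited). The gripper opens to 85 mm and grips with 20 to 120 N. Pads are 22 mm wide; open, the fingers measure 114 mm over their backs; the gripper's body (76 mm by 85 mm) begins 54 mm behind the grasp point. The pads swing forward as they close: fully open they stand 13 mm farther back than shut.
Start: joints at [-0.023, 0.332, -0.065, 1.46, 0.022, 1.35, -0.088], TCP at [0.625, 0, 0.248] pointing down, gripper open.
Joint ranges: [-2.6, 2.6], [-0.5, 2.12], [-1.47, 1.34], [0.16, 2.42], [-1.27, 4.41], [0.06, 2.06], [-2.6, 2.6]. Speed limits (rad/s): [2.22, 2.22, 2.79, 2.79, 3.14, 3.14, 3.14].

INTERFACE

Orientations are given as a unit quaternion [x, y, z, w].
In Python, from workcell import sensors, imaging, order, spotter gives the robot as it stands. The module is installed in compiled form; this text tells all that it offers.
- The arm moves only by the shell command python3 -m inch 'ROWS' [FORCE]. ROWS is JSON, a list that holds one entry, the list of rows, each a list of 7 numbers: the shift along the tool's x, y, z in m, then the turn, a rotation vector about the tool's x, y, z in rad, then the closure, from -1 (fully open) to 1 (shut). In form: [[[x, y, z, ax, ay, az, hand], ...]]. A call has 1 to 10 rows; each row is the pose to reach, as a shift and turn from the pose commanded when the call began, along the tool's axes at that moment; what a row does not reach only later rows make up. A row lasts 1/10 s, in which the tool goes at most 50 mm and 8.59 degrees, less where a joint would pass 70% of its speed; a pose out of reach is approached as far as the arm can. A call with a gripper value outside its range is refused whole. The fingers move at their own pace and stop on an object; FORCE is the grip in N (left out, the last holds). Time passes only in rows, so rows that repeat a pose let the fingers close. It gives the time, the measured TCP pose, the force, the opening and the grip force at its end, in the units of the state.
- sensors.get_obs(): the state, without advancing time (a new reading comes with each control period).
- imaging.camera(name): name is "scene" or "side" or "wrist"; returns the picture (384x512x3 uint8, blue, green, red); there is no depth.
- imaging.calibration(name): a dict with "mtx" (3x3 intrinsics, pixels), "D" ([k1, k2, p1, p2, k3] as OpenCV has them; the pictures are not rectified), "R" (3x3) and "t" (3): a world point X has camera coordinates R X + t; the wrist camera has in their place "tool_from_camera" (4x4, takes a point from camera to tool coordinates, whose origin is the TCP and whose axes are the flange's). Camera axes: x right, y down, z forward; pixel columns grow to the right and rows downward; lengths in m; the calibration is good to about 2 mm. A picture is of the moment at which its call begins: read the wrist's pose just before it. calibration takes no time and is no camera call.
- order.hand_in(): hands the job in; it is judged then, once.
Trained networks look in the newest picture that a camera, given by its name, has taken for a name from the list of things; names that differ only in an ending like _2 or _b are one class to them, and where a whole thing is asked for, a point or a joint stands for the part that bears it (a point fixed in the world has none). Each returns a list of dicts, best first, with "conf" (0 to 1); they miss things now and then, are a little off and sometimes report something else, mostly with a low value. They report only what shows in the picture. A call takes as long as a camera call. They do not tell look-alikes from the thing itself.
- spotter.look_for(label, camera): "pixel" ([column, row] in pixels, amid what is visible of it).
The state is a dict: "clock": time; "joint_pos": joint angles; "joint_velocities": joint speeds; "tau": joint torques, N m; "position": TCP position; "ee_rot": TCP orientation; "ft_force": force on the tool from outside, world axes, zero at the start; "torque": the same for the moment, N m; "grip_width": opening from 0.0 (shut) to 1.0 (fully open); "grasp_force": force on a finger pad.
Only numpy, scipy, OpenCV 4.12 (cv2) and the standard library are available. Lean on these libraries where they do the work, as an engineer would, in place of code of your own. Each camera call takes 0.05 s, during which the arm holds its last target. There are 200 camera calls.

TASK

The sample in the orange-lidded canister has been heated long enough: lift that canister off the hotplate and set it down, upright and without dropping it, in the middle of the round cork mat, wholly on the mat. Leave the blue-lidded canister where it stands.

Things in the scene. Friction and masses are not known exactly. Their poses are not given: they have to be found in the camera images.
- orange_canister_grip (a point): Steel canister with an orange lid and orange band, standing on the hotplate. 74 mm across (88 over the handle), 137 mm tall, 0.35 kg, lid fixed. Over the lid stands a fixed handle with a black grip bar 13 wide, 62 long, 14 mm high. This point is the bar's centre, 130 mm above the underside, 45 mm above the lid; y runs along the bar, x across it, z up.
- blue_canister_grip (a point): The same steel canister but with a blue lid and band, standing on the worktop; a bystander. 74 mm across (88 over the handle), 137 mm tall, 0.35 kg, lid fixed. Over the lid stands a fixed handle with a black grip bar 13 wide, 62 long, 14 mm high. This point is the bar's centre, 130 mm above the underside, 45 mm above the lid; y runs along the bar, x across it, z up.
- hotplate_top (a point): Hotplate: a white box 160 x 124 mm (x, y) with two black knobs and a display in its front (-x) face and a dark round plate 116 mm across on top; it does not move. This point is the centre of the plate's top, 60 mm above the worktop; z up.
- cork_mat_top (a point): Round cork mat, 120 mm across and 6 mm thick, fixed to the worktop. This point is the centre of its top; z up. (All the work lies right of the upright shelf post, 60 x 40 mm, that rises from the worktop near x = 0.545, y = 0.16 to a shelf 0.80 m up: an arm that starts left of the post must draw in towards its base before it swings past.)
Not all that is in view belongs to the job. Leave any green look-alike of the part that bears hotplate_top alone.

How it is judged:
On the way:
1. the orange-lidded canister is lifted at least 20 mm clear of the hotplate (z of orange_canister_grip in the frame of hotplate_top above 0.15 m), for 0.2 s.
At the end, for the whole second after the job is handed in: The orange-lidded canister stands at rest and upright (within about 6 degrees) on the cork mat, its centre within 22 mm of the mat's centre; the blue-lidded canister still stands upright within 30 mm of where it was (horizontal distance between orange_canister_grip and cork_mat_top below 0.022 m and z of orange_canister_grip in the frame of cork_mat_top between 0.125 and 0.135 m and angle between each of orange_canister_grip, blue_canister_grip's own z axis and vertical below 0.1 rad and distance of blue_canister_grip from where it was at the start of the episode below 0.03 m); the robot touches nothing.
It fails at once if the orange-lidded canister is tipped more than about 35 degrees (angle between orange_canister_grip's own z axis and vertical above 0.6 rad).
It fails at once if the orange-lidded canister is dropped: it is in free fall, touched by nothing, more than 15 mm above the mat, away from the hotplate (contact force between orange_canister and anything else below 0.01 N and z of orange_canister_grip in the frame of cork_mat_top above 0.145 m and horizontal distance between orange_canister_grip and hotplate_top above 0.08 m).
It fails at once if the blue-lidded canister is moved more than 30 mm (distance of blue_canister_grip from where it was at the start of the episode above 0.03 m).
It also fails if it takes over 43 s, if anything falls off the work surface, if the arm or the gripper's body presses on something with over 40 N, if the wrist force passes 120 N, or if a joint passes its speed limit or range.

## Working session

There is one attempt and no reset: what is moved stays moved. The work goes in short steps, Python scripts to look and compute and a shell command to move; the robot and the scene stay as the last step left them, time stands still between calls to the robot, and variables do not carry over. Pictures are saved under pics/ and viewed, at most 10 in all, crops included, and the job is handed in when it is done.

```bash
mkdir -p pics
cat > h.py <<'E'
import numpy as np, cv2
from scipy.spatial.transform import Rotation as Rn
from workcell import sensors, imaging, order, spotter
def cam(name):
    o=sensors.get_obs(); im=imaging.camera(name); c=imaging.calibration(name)
    if 'R' in c: R,t=np.array(c['R']),np.array(c['t'])
    else:
        T=np.eye(4);T[:3,:3]=Rn.from_quat(o['ee_rot']).as_matrix();T[:3,3]=o['position']
        M=np.linalg.inv(T@np.array(c['tool_from_camera']));R,t=M[:3,:3],M[:3,3]
    return im,(np.array(c['mtx']),np.array(c['D']),R,t)
def ray(px,C):
    K,D,R,t=C
    u=cv2.undistortPoints(np.array([[px]],float),K,D)[0,0]
    d=R.T@np.array([u[0],u[1],1]);return -R.T@t,d/np.linalg.norm(d)
def atz(px,C,z):
    o,d=ray(px,C);return o+d*(z-o[2])/d[2]
def tri(rs):
    A=0;b=0
    for o,d in rs:
        P=np.eye(3)-np.outer(d,d);A=A+P;b=b+P@o
    x=np.linalg.solve(A,b);return x,[round(float(np.linalg.norm((np.eye(3)-np.outer(d,d))@(x-o))),4) for o,d in rs]
def proj(X,C):
    K,D,R,t=C
    return cv2.projectPoints(np.array(X,float).reshape(-1,1,3),cv2.Rodrigues(R)[0],t,K,D)[0].reshape(-1,2)
E
python3 - <<'E'
from h import *
np.set_printoptions(precision=4,suppress=True)
o=sensors.get_obs();print(o['clock'],o['position'],o['ee_rot'],o['joint_pos'])
ims=[]
for n in ['scene','side','wrist']:
    im,C=cam(n);ims.append(im)
    print(n,-C[2].T@C[3])
    for l in ['orange_canister_grip','blue_canister_grip','hotplate_top','cork_mat_top']:
        print(l,[(np.round(r['pixel']),round(r['conf'],2)) for r in spotter.look_for(l,n)])
cv2.imwrite('pics/a.png',ims[0]);cv2.imwrite('pics/b.png',ims[1]);cv2.imwrite('pics/c.png',ims[2])
E
```

```text
0.0 [0.6246 0.     0.2475] [ 0.7071  0.7071 -0.0005 -0.0005] [-0.0226  0.3329 -0.0647  1.461   0.0216  1.3499 -0.0885]
scene [-0.0485  0.5702  0.949 ]
orange_canister_grip [(array([225., 220.]), 0.65)]
blue_canister_grip [(array([183., 273.]), 0.63)]
hotplate_top [(array([230., 241.]), 0.87), (array([310., 183.]), 0.57)]
cork_mat_top [(array([259., 213.]), 0.67)]
side [-0.0248  0.3989  1.0546]
orange_canister_grip [(array([230., 218.]), 0.74)]
blue_canister_grip [(array([181., 274.]), 0.91)]
hotplate_top [(array([234., 243.]), 0.96)]
cork_mat_top [(array([270., 206.]), 0.58)]
wrist [0.6245 0.0843 0.3745]
orange_canister_grip [(array([188., 330.]), 0.81)]
blue_canister_grip [(array([199., 204.]), 0.94)]
hotplate_top [(array([220., 298.]), 0.6)]
cork_mat_top []
```

View pics/a.png

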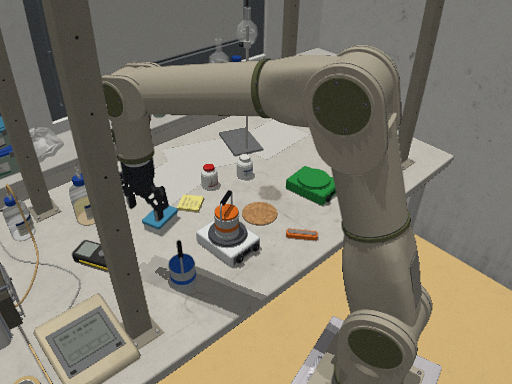

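View pics/b.png

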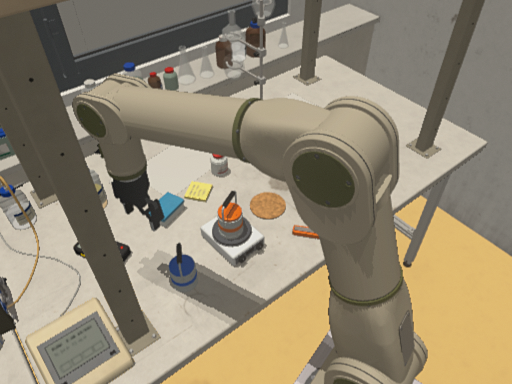

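View pics/c.png

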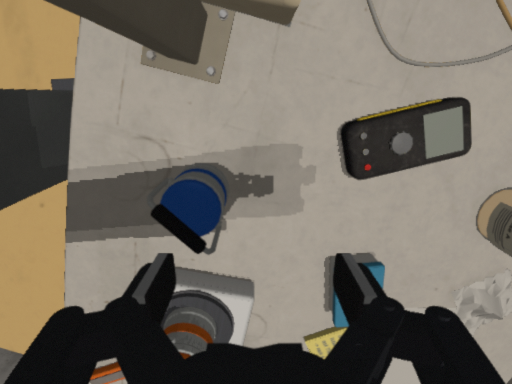

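The scene shows the orange-lidded canister on the white hotplate (227,215), its bar around (226,198), and the cork mat at (260,213). Look-alikes:
- Blue canister at (182,268): a bystander.
- Green hotplate look-alike at (310,183): not to be touched.
- Red-capped jar at (209,176).
- Orange tool at (302,235).

I choose the orange lid at (227,215) and will check it in one close crop.

Run:
```python
import cv2,numpy as np
a=cv2.imread('pics/a.png')[160:300,155:285];b=cv2.imread('pics/b.png')[160:300,155:285]
cv2.imwrite('pics/d.png',cv2.resize(np.hstack([a,b]),None,fx=3,fy=4,interpolation=cv2.INTER_CUBIC))
```

```text
(no output)
```

View pics/d.png

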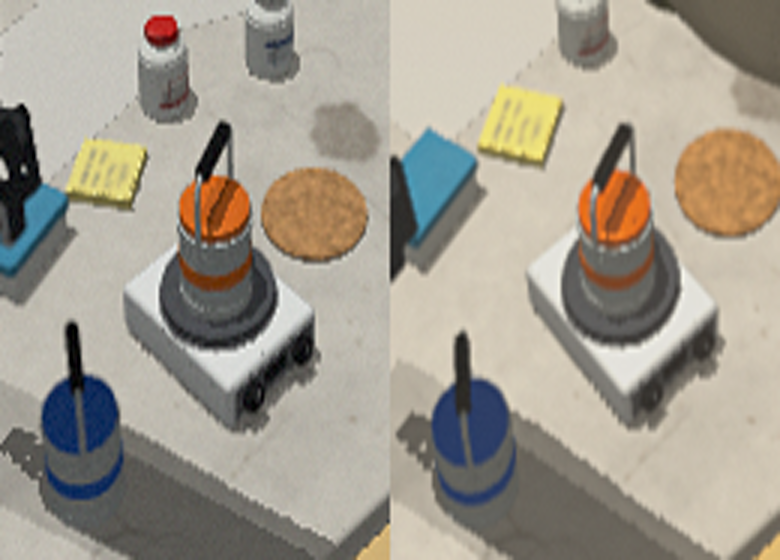

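The crop confirms an orange lid and band on the white plate. The bar runs from scene (222.7,203.7) to (229.7,191.8), and in the side view from (225,205.7) to (234.3,192.5). The mat centre is at (260,213) in scene and (267.7,205.7) in side.

Run:
```python
from h import *
np.set_printoptions(precision=4,suppress=True)
_,A=cam('scene');_,B=cam('side')
def f(n,a,b,z):
    print(n,tri([ray(a,A),ray(b,B)]),'at z',z,atz(a,A,z),atz(b,B,z))
f('near',(222.7,203.7),(225,205.7),.19)
f('far',(229.7,191.8),(234.3,192.5),.19)
f('mid',(226.2,197.7),(229.6,199.1),.19)
f('mat',(260,213.2),(267.7,205.7),.006)
f('plate',(228,232.5),(232,230.7),.06)
f('lid',(155+215/3,160+209/4),(155+225/3,160+207/4),.145)
f('blue bar',(179.3,248.7),(179,253),.13)
f('bluelid',(155+81/3,160+415/4),(155+82/3,160+422/4),.085)
for n in('near',):pass
```

```text
near (array([ 0.5245, -0.1953,  0.1902]), [0.001, 0.001]) at z 0.19 [ 0.5235 -0.1955  0.19  ] [ 0.5257 -0.1954  0.19  ]
far (array([ 0.5341, -0.2459,  0.1952]), [0.0005, 0.0005]) at z 0.19 [ 0.5387 -0.2515  0.19  ] [ 0.5369 -0.2498  0.19  ]
mid (array([ 0.5289, -0.2198,  0.1933]), [0.0003, 0.0003]) at z 0.19 [ 0.5311 -0.2232  0.19  ] [ 0.5313 -0.2221  0.19  ]
mat (array([ 0.5215, -0.3957,  0.0185]), [0.0014, 0.0014]) at z 0.006 [ 0.5276 -0.4086  0.006 ] [ 0.5295 -0.4052  0.006 ]
plate (array([ 0.5201, -0.2114,  0.0721]), [0.0006, 0.0006]) at z 0.06 [ 0.5272 -0.2222  0.06  ] [ 0.5275 -0.2188  0.06  ]
lid (array([ 0.5303, -0.2205,  0.1394]), [0.0012, 0.0012]) at z 0.145 [ 0.5249 -0.2151  0.145 ] [ 0.5282 -0.2166  0.145 ]
blue bar (array([ 0.5484, -0.0303,  0.1371]), [0.0005, 0.0005]) at z 0.13 [ 0.5531 -0.0356  0.13  ] [ 0.5533 -0.0335  0.13  ]
bluelid (array([ 0.5481, -0.0326,  0.0785]), [0.0009, 0.0009]) at z 0.085 [ 0.5427 -0.0282  0.085 ] [ 0.5453 -0.0296  0.085 ]
```

```bash
python3 -m inch '[[[0,-0.02,-0.04,0,0,0,-1],[-0.04,-0.04,-0.07,0,0,-0.1,-1],[-0.08,-0.06,-0.07,0,0,-0.2,-1],[-0.12,-0.08,-0.07,0,0,-0.24,-1],[-0.16,-0.094,-0.07,0,0,-0.24,-1],[-0.2,-0.094,-0.07,0,0,-0.24,-1],[-0.222,-0.094,-0.07,0,0,-0.24,-1],[-0.222,-0.094,-0.07,0,0,-0.24,-1],[-0.222,-0.094,-0.07,0,0,-0.24,-1]]]' 40
python3 - <<'E'
from h import *
np.set_printoptions(precision=4,suppress=True)
im,C=cam('wrist');cv2.imwrite('pics/e.png',im)
o=sensors.get_obs();print(o['clock'],o['position'],Rn.from_quat(o['ee_rot']).as_matrix(),o['joint_pos'])
for l in ['orange_canister_grip','cork_mat_top']:print([(np.round(r['pixel']),round(r['conf'],2)) for r in spotter.look_for(l,'wrist')])
print(proj([[.524,-.1955,.195],[.538,-.2505,.195],[.531,-.222,.195],[.5285,-.407,.006]],C))
E
```

```text
clock: 1.75
position: [0.531, -0.2218, 0.3182]
ee_rot: [0.618, 0.787, 0.0, -0.0]
ft_force: [0.1, 1.2, 0.1]
grip_width: 1.0
grasp_force: 0.0
1.8 [ 0.5313 -0.2209  0.3183] [[-0.2388  0.9711  0.0001]
 [ 0.9711  0.2388  0.0006]
 [ 0.0006  0.0002 -1.    ]] [ 0.2629  0.1925  0.061   1.4899 -0.0123  1.4596  0.5653]
[(array([258., 177.]), 0.62)]
[(array([234., 259.]), 0.92)]
[[254.149  166.1406]
 [254.7111 223.6441]
 [254.695  194.9191]
 [228.4018 256.1318]]
```

View pics/e.png

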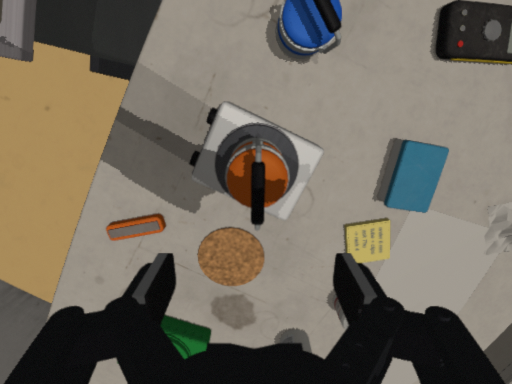

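The wrist view shows the bar of the orange canister at (257.5,162) to (257.5,224), parallel to the tool's x axis, with the mat centre at (231,256). I'll combine all three views.

Run:
```python
from h import *
np.set_printoptions(precision=4,suppress=True)
_,W=cam('wrist');_,A=cam('scene');_,B=cam('side')
im=cv2.imread('pics/e.png');h=cv2.cvtColor(im,cv2.COLOR_BGR2HSV)
m=cv2.inRange(h,(8,70,90),(20,200,255));m[:222]=0;m[300:]=0;m[:,:180]=0;m[:,280:]=0
n,_,st,ce=cv2.connectedComponentsWithStats(m);i=1+st[1:,4].argmax();print(ce[i],st[i]);mw=ce[i]
d=cv2.inRange(h,(0,0,0),(180,255,45));d[:150]=0;d[235:]=0;d[:,:245]=0;d[:,270:]=0
ys,xs=np.nonzero(d);print(ys.min(),ys.max(),xs.mean(),np.polyfit(ys,xs,1))
print('bar3',tri([ray((257.5,193),W),ray((226.2,197.7),A),ray((229.6,199.1),B)]))
print([atz(p,W,.195) for p in((257.5,164),(257.5,224),(257.5,193))])
print('mat3',tri([ray(mw,W),ray((260,213.2),A),ray((267.7,205.7),B)]),atz(mw,W,.006))
```

```text
[230.617  256.3966] [ 198  227   67   59 3089]
162 224 257.42336683417085 [ -0.0094 259.2334]
bar3 (array([ 0.5322, -0.2219,  0.1896]), [0.0026, 0.0018, 0.0008])
[array([ 0.5268, -0.1916,  0.195 ]), array([ 0.5412, -0.2489,  0.195 ]), array([ 0.5335, -0.2182,  0.195 ])]
mat3 (array([ 0.5322, -0.4106,  0.0005]), [0.0023, 0.0034, 0.0011]) [ 0.5334 -0.4053  0.006 ]
```

Heights check out: bar at 0.19, mat at about 0. The shift from bar to mat is about (0,-0.185). Now descend 0.13 and grip.

```bash
python3 -m inch '[[[0,0.001,0.03,0,0,0,-1],[0,0.001,0.07,0,0,0,-1],[0,0.001,0.1,0,0,0,-1],[0,0.001,0.12,0,0,0,-1],[0,0.001,0.13,0,0,0,-1],[0,0.001,0.13,0,0,0,-1],[0,0.001,0.13,0,0,0,-1]]]' 40
python3 -m inch '[[[0,0,0,0,0,0,0],[0,0,0,0,0,0,0.4],[0,0,0,0,0,0,0.7],[0,0,0,0,0,0,1],[0,0,0,0,0,0,1],[0,0,0,0,0,0,1],[0,0,0,0,0,0,1],[0,0,0,0,0,0,1],[0,0,0,0,0,0,1],[0,0,0,0,0,0,1]]]' 60
```

```text
clock: 2.75
position: [0.5326, -0.2218, 0.1895]
ee_rot: [0.617, 0.787, 0.0, 0.001]
ft_force: [-0.4, -0.5, -0.2]
grip_width: 1.003
grasp_force: 0.0
clock: 3.75
position: [0.5321, -0.2217, 0.1884]
ee_rot: [0.617, 0.787, 0.0, 0.0]
ft_force: [0.9, -0.6, 1.6]
grip_width: 0.138
grasp_force: 59.5
```

Gripped: the opening of about 12 mm fits the bar. Lift.

```bash
python3 -m inch '[[[0,0,-0.005,0,0,0,1],[0,0,-0.015,0,0,0,1],[0,0,-0.03,0,0,0,1],[0,0,-0.045,0,0,0,1],[0,0,-0.055,0,0,0,1],[0,0,-0.06,0,0,0,1],[0,0,-0.06,0,0,0,1],[0,0,-0.06,0,0,0,1],[0,0,-0.06,0,0,0,1]]]' 80
python3 - <<'E'
from h import *
im,C=cam('wrist');cv2.imwrite('pics/f.png',im)
o=sensors.get_obs();M=Rn.from_quat(o['ee_rot']).as_matrix();print(o['position'],o['clock'])
print(M.T@np.array([0,-.185,0]))
E
```

```text
clock: 4.65
position: [0.5317, -0.2216, 0.2476]
ee_rot: [0.617, 0.787, -0.0, -0.001]
ft_force: [0.7, -0.3, -3.1]
grip_width: 0.133
grasp_force: 79.3
[ 0.53172815 -0.2216042   0.24762962] 4.7
[-1.79692465e-01 -4.39956031e-02 -6.92487083e-05]
```

View pics/f.png

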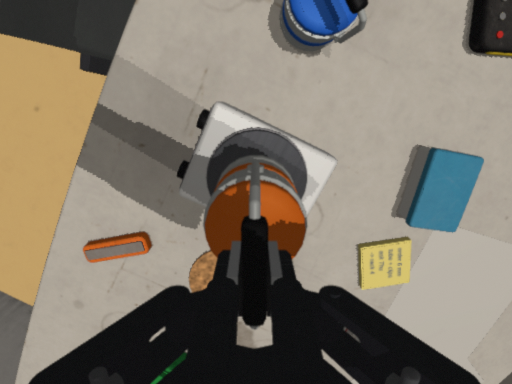

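The canister is held upright, clear of the plate. Carry it over the mat.

```bash
python3 -m inch '[[[-0.01,-0.002,0,0,0,0,1],[-0.035,-0.008,0,0,0,0,1],[-0.065,-0.016,0,0,0,0,1],[-0.1,-0.024,0,0,0,0,1],[-0.135,-0.033,0,0,0,0,1],[-0.16,-0.039,0,0,0,0,1],[-0.175,-0.043,0,0,0,0,1],[-0.18,-0.044,0,0,0,0,1],[-0.18,-0.044,0,0,0,0,1],[-0.18,-0.044,0,0,0,0,1]]]' 80
python3 -m inch '[[[0,0,0.03,0,0,0,1],[0,0,0.06,0,0,0,1],[0,0,0.08,0,0,0,1],[0,0,0.09,0,0,0,1],[0,0,0.09,0,0,0,1],[0,0,0.09,0,0,0,1]]]' 80
python3 - <<'E'
from h import *
a,A=cam('scene');b,B=cam('side')
o=sensors.get_obs();print(o['position'],o['ee_rot'],o['clock'])
for n,C in(('s',A),('d',B)):print(n,proj([[.532,-.407,.006]],C))
f=lambda i:i[150:270,210:330]
cv2.imwrite('pics/g.png',cv2.resize(np.hstack([f(a),f(b)]),None,fx=3.3,fy=3.3,interpolation=cv2.INTER_CUBIC))
E
```

```text
clock: 5.7
position: [0.5327, -0.4055, 0.2483]
ee_rot: [0.617, 0.787, 0.001, -0.0]
ft_force: [0.2, -0.5, -3.0]
grip_width: 0.136
grasp_force: 79.2
clock: 6.3
position: [0.5328, -0.4069, 0.1597]
ee_rot: [0.617, 0.787, 0.0, 0.001]
ft_force: [-0.7, -0.2, -2.9]
grip_width: 0.135
grasp_force: 79.2
[ 0.53282028 -0.40731687  0.16006637] [6.17274044e-01 7.86747127e-01 1.86473086e-04 1.29532088e-03] 6.4
s [[258.64263589 213.00442858]]
d [[267.41117183 205.04926763]]
```

View pics/g.png

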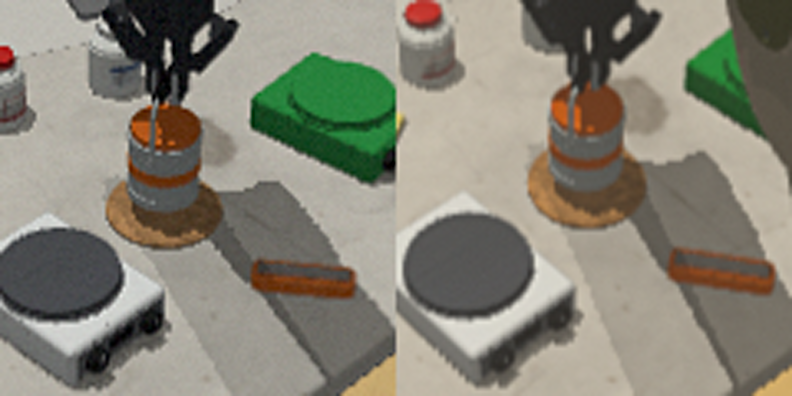

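The canister hangs centred over the mat, about 26 mm up: base at scene (259,211), mat centre (259,213). Lower it to contact.

```bash
python3 -m inch '[[[0,0,0.01,0,0,0,1],[0,0,0.018,0,0,0,1],[0,0,0.022,0,0,0,1],[0,0,0.024,0,0,0,1],[0,0,0.025,0,0,0,1],[0,0,0.025,0,0,0,1],[0,0,0.025,0,0,0,1]]]' 80
python3 -m inch '[[[0,0,0.001,0,0,0,1],[0,0,0.001,0,0,0,1],[0,0,0.001,0,0,0,1]]]' 80
```

```text
clock: 7.1
position: [0.5324, -0.407, 0.1344]
ee_rot: [0.617, 0.787, 0.0, 0.0]
ft_force: [-2.1, 2.3, 5.4]
grip_width: 0.14
grasp_force: 80.4
clock: 7.4
position: [0.5327, -0.4071, 0.1344]
ee_rot: [0.617, 0.787, 0.0, 0.001]
ft_force: [-3.0, 4.4, 11.7]
grip_width: 0.133
grasp_force: 81.3
```

Contact made: the upward force rose. Release and retreat upward.

```bash
python3 -m inch '[[[0,0,-0.0005,0,0,0,1],[0,0,-0.0005,0,0,0,0.6],[0,0,-0.0005,0,0,0,0.3],[0,0,-0.0005,0,0,0,0],[0,0,-0.0005,0,0,0,-0.5],[0,0,-0.0005,0,0,0,-1],[0,0,-0.0005,0,0,0,-1],[0,0,-0.0005,0,0,0,-1],[0,0,-0.0005,0,0,0,-1],[0,0,-0.0005,0,0,0,-1]]]' 40
python3 -m inch '[[[0,0,-0.01,0,0,0,-1],[0,0,-0.03,0,0,0,-1],[0,0,-0.06,0,0,0,-1],[0,0,-0.1,0,0,0,-1],[0,0,-0.13,0,0,0,-1],[0,0,-0.15,0,0,0,-1],[0,0,-0.15,0,0,0,-1],[0,0,-0.15,0,0,0,-1],[0,0,-0.15,0,0,0,-1]]]' 40
python3 - <<'E'
from h import *
a,A=cam('scene');b,B=cam('side');w,W=cam('wrist')
f=lambda i:cv2.resize(i[150:270,210:330],None,fx=3.2,fy=3.2,interpolation=cv2.INTER_CUBIC)
cv2.imwrite('pics/i.png',np.hstack([f(a),w[:,64:448]]))
print(proj([[.532,-.407,.136]],W))
E
```

```text
clock: 8.4
position: [0.5321, -0.407, 0.1328]
ee_rot: [0.617, 0.787, 0.0, -0.0]
ft_force: [-0.7, -0.7, -0.1]
grip_width: 1.001
grasp_force: 0.0
clock: 9.3
position: [0.5317, -0.4067, 0.2817]
ee_rot: [0.617, 0.787, -0.0, -0.001]
ft_force: [-0.3, 0.5, -0.3]
grip_width: 1.0
grasp_force: 0.0
[[255.18014295 188.03379218]]
```

View pics/i.png

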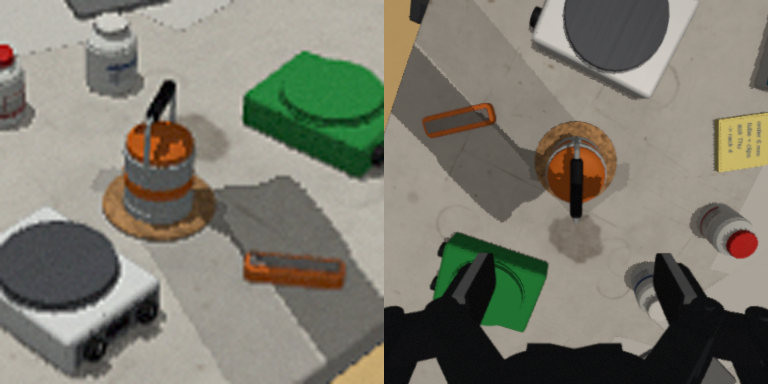

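The canister stands upright on the mat. In the wrist half the mat centre is at about (576,162) with the canister axis on the same column, and the cork shows all round it. The gripper is clear.

```bash
python3 -c "
from workcell import order
print(order.hand_in())"
```

```text
the job is handed in; nothing more can be done
None
```

The orange-lidded canister stands upright in the middle of the cork mat, the blue-lidded one was left alone, and the job was handed in about 9.5 s into the 43 s limit; no verdict was returned.

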